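# Sleeve the bracket and hold it square in the jig

### The job

Slip the steel spacer sleeve over the bracket's upright stud, all the way down onto the bracket's foot, and let it go. Then take the bracket by its upright web, set it flat on the base plate of the squaring jig and press it firmly into the corner, one long side of its foot flush against the long fence and one end against the short fence. Finish like that: keep gripping the bracket and pressing it against both fences, with the sleeve still on the stud, and do not push the other things on the desk about.

Things in the scene. Friction and masses are not known exactly. Their poses are not given: they have to be found in the camera images.
- sleeve_center (a point): Centre of the loose steel spacer sleeve, a plain tube standing upright on the desk: 36 mm outside diameter, bore 20 mm right through, 28 mm high, 70 g; this point is half-way up on its axis, z along the axis.
- bracket_web (a point): Grip point on the loose aluminium bracket (0.35 kg): flat foot 90 (x) x 60 (y) x 14 mm; towards its -x end an upright web 34 mm long (x), 14 mm thick (y), top 59 mm above the underside; towards +x a round stud. This point: mid web, 40 mm above the underside, 24 mm from the foot's centre along -x. Axes: x along the foot from web to stud, y across the web, z up.
- bracket_foot (a point): Centre of the underside of the bracket's foot; same axes as bracket_web.
- stud_top (a point): Centre of the top of the bracket's upright steel stud: 16 mm diameter, its top 4 mm tapering to 10 mm; 48 mm above the underside of the foot, 34 mm above the foot's upper face, 24 mm from the foot's centre along +x (48 mm from bracket_web). Axes as bracket_web.
- jig_corner (a point): Inner corner of the fixed squaring jig, on top of its 6 mm aluminium base plate. Two steel fences 12 mm thick stand 16 mm above the plate: the long one (142 mm) along this frame's +x, inner face at y = 0; the short one (95 mm) along +y, inner face at x = 0. The free plate reaches 152 mm along +x and 107 mm along +y, open there.
- bracket: The bracket as a whole; origin and axes as bracket_foot. It stands on bare desk, whose surface is 3 mm below z = 0 there (so does the sleeve).
- long_fence: The long fence of the jig (fixed); its frame is that of jig_corner but 6 mm lower.
- short_fence: The short fence of the jig (fixed); its frame is that of jig_corner but 6 mm lower.
- sleeve: The spacer sleeve as a whole; origin at the centre of its underside, z along its axis.
- kapton_roll_mid (a point): Bystander: centre of a roll of tape lying flat, 67 mm across, 19 mm high.
- solder_spool_mid (a point): Bystander: centre of a solder spool standing upright, 60 mm across, 61 mm high.
- part_box_mid (a point): Bystander: centre of a small grey lidded box, 39 x 51 x 18 mm.
- paste_jar_mid (a point): Bystander: centre of a small jar with a black lid, 44 mm across, 30 mm high.
- jig: The jig as a whole (fixed), base plate 170 x 125 mm; origin 6 mm below jig_corner, same axes. Plate and fences are rigid, with smooth ground faces (friction about 0.25). The fences leave a 5 mm gap each right at the corner. A seated bracket's foot has its centre 45 mm along +x and 30 mm along +y of the corner; either end of the bracket may face the short fence.

How it is judged:
By the outcome, as a careful person would: the job done as asked, in the order asked, and still so for the second after the job is handed in, while the arm keeps its last pose, push and grip.
It also fails if it takes over 67 s, if anything falls off the work surface, if the arm or the gripper's body presses on something with over 40 N, if the wrist force passes 120 N, or if a joint passes its speed limit or range.

### The arm

A 6-joint arm with a two-finger parallel gripper is mounted at the origin on a cart in front of the work surface, level with it; the furniture and walls round the work are solid. World frame = base frame: x ahead of the robot, y to its left, z up, the work surface at z = 0. Lengths are in m, angles in degrees, forces in N, time in s.
With the tool pointing down it reaches from about 0.35 to 0.975 m from the base axis. Payload 4.9 kg.
Tool frame: the origin (TCP) lies on the centre line of the jaws, within the pads' length; the fingertips stand 25 mm ahead of it and the grasp point (between the pads) lies 6 mm ahead of it; z points along the fingers, y is the line along which they close (so a half turn about z gives the same grasp; the last joint's range is limited). The gripper opens to 85 mm and grips with 20 to 120 N. Pads are 22 mm wide; open, the fingers measure 114 mm over their backs; the gripper's body (76 mm by 85 mm) begins 54 mm behind the grasp point. The pads swing forward as they close: fully open they stand 13 mm farther back than shut.
Start: joints at [-77.75, 3.019, 92.412, -0, 84.569, -6.818], TCP at [0.204, -0.591, 0.256] pointing down, gripper open.
Joint ranges: [-172.51, 172.51], [-57.92, 126.97], [3.15, 148.05], [-58.71, 238.71], [5.1, 150.11], [-179.66, 179.66]. Speed limits (degrees/s): [147.25, 147.25, 180, 180, 180, 180].

### API

Orientations are given as a 3x3 rotation matrix whose columns are the frame's x, y, z axes.
In Python, from rig import arm gives the robot as it stands. The module is installed in compiled form; this text tells all that it offers.
- The arm moves only by the shell command python3 -m creep 'ROWS' [FORCE]. ROWS is JSON, a list of rows, each an object of numbers: "hand": the opening, from 0 (shut) to 1 (fully open); "dx", "dy", "dz": the shift along the world's x, y, z in m; "spin": the turn about the world's z in degrees. In form: [{"hand": .., "dx": .., "dy": .., "dz": .., "spin": ..}, ...]. A call has 1 to 5 rows; each row shifts and turns the commanded pose from where the row before left it; what a row does not reach is not made up. A row lasts 1/8 s, in which the tool goes at most 62.5 mm and 10.7 degrees, less where a joint would pass 70% of its speed; a pose out of reach is approached as far as the arm can. A call with a gripper value outside its range is refused whole. The fingers move at their own pace and stop on an object; FORCE is the grip in N (left out, the last holds). Time passes only in rows, so rows that do not move let the fingers close. It gives the time, the measured TCP pose, the force, the opening and the grip force at its end, in the units of the state.
- arm.get_state(): the state, without advancing time (a new reading comes with each control period).
- arm.get_image(name): name is "scene" or "top" or "wrist"; returns (picture, depth): 420x560x3 uint8, blue, green, red; 420x560 float32, m along the optical axis (not along the pixel's ray), 0 where there is no reading.
- arm.camera_info(name): a dict with "fov_y" (degrees; the focal length in pixels is half the picture's height over the tangent of half this angle, whatever the lens; pixels are square), "cx", "cy" (the principal point, pixels), "R" (3x3) and "t" (3): a world point X has camera coordinates R X + t; the wrist camera has in their place "T_tool_cam" (4x4, takes a point from camera to tool coordinates, whose origin is the TCP and whose axes are the flange's). Camera axes: x right, y down, z forward; pixel columns grow to the right and rows downward; lengths in m; the calibration is good to about 2 mm. A picture is of the moment at which its call begins: read the wrist's pose just before it. camera_info takes no time and is no camera call.
- arm.sign_off(): hands the job in; it is judged then, once.
Trained networks look in the newest picture that a camera, given by its name, has taken for a name from the list of things; names that differ only in an ending like _2 or _b are one class to them, and where a whole thing is asked for, a point or a joint stands for the part that bears it (a point fixed in the world has none). Each returns a list of dicts, best first, with "p" (0 to 1); they miss things now and then, are a little off and sometimes report something else, mostly with a low value. They report only what shows in the picture. A call takes as long as a camera call.
- arm.cut_out(name, camera): "pixels" (420x560 bool, what is visible of it) and "bbox" ([centre column, centre row, width, height] in pixels, round what is visible of it).
- arm.mark_of(name, camera): "uv" ([column, row] in pixels: a listed point, or the origin of a listed thing).
The state is a dict: "t": time; "q": joint angles; "qd": joint speeds; "effort": joint torques, N m; "ee_pos": TCP position; "ee_rot": TCP orientation; "ft_force": force on the tool from outside, world axes, zero at the start; "wrist_torque": the same for the moment, N m; "grip_width": opening from 0.0 (shut) to 1.0 (fully open); "grip_force": force on a finger pad.
Only numpy, scipy, OpenCV 4.12 (cv2) and the standard library are available. Lean on these libraries where they do the work, as an engineer would, in place of code of your own. Each camera call takes 0.05 s, during which the arm holds its last target. There are 200 camera calls.

## Working session

There is one attempt and no reset: what is moved stays moved. The work goes in short steps, Python scripts to look and compute and a shell command to move; the robot and the scene stay as the last step left them, time stands still between calls to the robot, and variables do not carry over. Pictures are saved under pics/ and viewed, at most 10 in all, crops included, and the job is handed in when it is done.

```bash
mkdir -p pics
cat > h.py <<'E'
import numpy as np, cv2
from rig import arm
def cam(name):
    c=arm.camera_info(name); f=210/np.tan(np.radians(c["fov_y"]/2))
    if name=="wrist":
        s=arm.get_state(); T=np.eye(4); T[:3,:3]=s["ee_rot"]; T[:3,3]=s["ee_pos"]
        M=T@np.array(c["T_tool_cam"])
    else:
        R=np.array(c["R"]);M=np.eye(4);M[:3,:3]=R.T;M[:3,3]=-R.T@np.array(c["t"])
    return f,c["cx"],c["cy"],M
def world(C,u,v,z):   # ray meets plane z
    f,cx,cy,M=C; d=M[:3,:3]@np.array([(u-cx)/f,(v-cy)/f,1]); o=M[:3,3]
    return o+d*(z-o[2])/d[2]
def cloud(C,depth):
    f,cx,cy,M=C; v,u=np.mgrid[:420,:560]; P=np.stack([(u-cx)/f*depth,(v-cy)/f*depth,depth],-1)
    return P@M[:3,:3].T+M[:3,3]
def proj(C,X):
    f,cx,cy,M=C; p=M[:3,:3].T@(np.array(X)-M[:3,3]); return f*p[0]/p[2]+cx,f*p[1]/p[2]+cy
E
python3 - <<'E'
from h import *
np.set_printoptions(precision=4,suppress=True)
s=arm.get_state(); print(s["ee_rot"],s["t"])
for n in("top","scene"):
    C=cam(n); im,d=arm.get_image(n); cv2.imwrite(f"pics/{n}0.png",im); P=cloud(C,d)
    print(n,C[3][:3,3])
    for k in ["sleeve_center","bracket_web","bracket_foot","stud_top","jig_corner","kapton_roll_mid","solder_spool_mid","part_box_mid","paste_jar_mid"]:
        z={"sleeve_center":.011,"bracket_web":.04,"bracket_foot":0,"stud_top":.048,"jig_corner":.006,"kapton_roll_mid":.01,"solder_spool_mid":.03,"part_box_mid":.009,"paste_jar_mid":.015}[k]
        for r in arm.mark_of(k,n)[:2]:
            u,v=r["uv"]; print(k,round(r["p"],2),np.round(r["uv"],1),world(C,u,v,z),P[int(v),int(u)] if 0<=int(v)<420 and 0<=int(u)<560 else "")
E
```

```text
[[ 0.9451  0.3267 -0.0004]
 [ 0.3267 -0.9451  0.002 ]
 [ 0.0003 -0.0021 -1.    ]] 0.0
top [ 0.428  -0.0841  0.9722]
sleeve_center 0.52 [316.4 231.6] [ 0.4212 -0.1843  0.011 ] [ 0.4226 -0.1844  0.0009]
bracket_web 0.61 [378.8 214.1] [ 0.4633 -0.3333  0.04  ] [ 0.4629 -0.327   0.0562]
bracket_web 0.55 [315.6 228.9] [ 0.4279 -0.1794  0.04  ] [ 0.4302 -0.1822 -0.0019]
bracket_foot 0.56 [375.2 218.1] [ 0.4547 -0.3347  0.    ] [ 0.454  -0.3249  0.0361]
stud_top 0.76 [376.9 233.5] [ 0.4164 -0.3257  0.048 ] [ 0.4176 -0.325   0.0425]
jig_corner 0.75 [170.6 195.9] [0.5126 0.1833 0.006 ] [0.515  0.1851 0.0049]
kapton_roll_mid 0.96 [229.5 246.9] [0.3838 0.0331 0.01  ] [0.3856 0.0355 0.0007]
kapton_roll_mid 0.73 [172.4 197.2] [0.509  0.1776 0.01  ] [0.5098 0.1795 0.0065]
solder_spool_mid 0.9 [225.1 182.2] [0.544  0.0421 0.03  ] [0.5428 0.0405 0.0437]
part_box_mid 0.86 [352.8 177.1] [ 0.5582 -0.2778  0.009 ] [ 0.5578 -0.2747  0.0142]
paste_jar_mid 0.75 [375.9 156.8] [ 0.6086 -0.3354  0.015 ] [ 0.6079 -0.3295  0.0291]
paste_jar_mid 0.59 [377.8 214.7] [ 0.4628 -0.3374  0.015 ] [ 0.4631 -0.3257  0.05
[... 160 characters left out ...]
.3182  0.04  ] [ 0.6114 -0.3382  0.0255]
bracket_foot 0.58 [345.8 181. ] [ 0.4478 -0.3322  0.    ] [ 0.4445 -0.3195  0.0101]
stud_top 0.66 [355.5 172.7] [ 0.4187 -0.321   0.048 ] [ 0.4224 -0.3261  0.0453]
jig_corner 0.66 [198.1 303.9] [0.5109 0.1801 0.006 ] [0.5026 0.1855 0.0226]
kapton_roll_mid 0.95 [294.2 280. ] [0.3808 0.0274 0.01  ] [0.3849 0.0219 0.001 ]
solder_spool_mid 0.96 [227.4 246.4] [0.5445 0.0443 0.03  ] [0.5382 0.0512 0.0416]
solder_spool_mid 0.16 [293.  174.1] [ 0.5629 -0.2481  0.03  ] [ 0.5736 -0.2645  0.0149]
part_box_mid 0.51 [295.7 176.5] [ 0.5656 -0.2656  0.009 ] [ 0.5649 -0.261   0.0141]
paste_jar_mid 0.46 [292.8 156.4] [ 0.6181 -0.3318  0.015 ] [ 0.6131 -0.3201  0.0254]
```

```bash
python3 -c "
import cv2
a=cv2.imread('pics/top0.png'); cv2.imwrite('pics/c1.png',cv2.resize(a[110:310,110:430],(800,500),interpolation=cv2.INTER_CUBIC))"
```

```text
(no output)
```

View pics/c1.png

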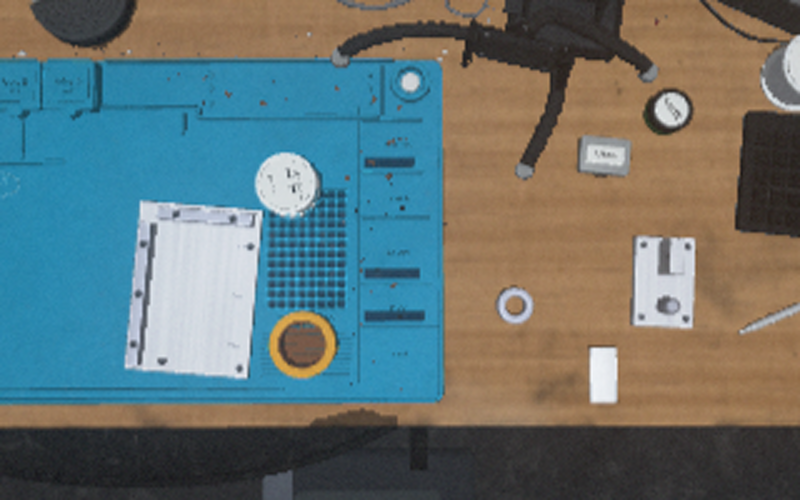

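```bash
python3 -m creep '[{"hand":1,"dx":0.01,"dy":0.04,"spin":-4},{"hand":1,"dx":0.02,"dy":0.04,"spin":-4},{"hand":1,"dx":0.02,"dy":0.04,"spin":-4},{"hand":1,"dx":0.02,"dy":0.04,"spin":-4},{"hand":1,"dx":0.02,"dy":0.04,"spin":-4}]'
python3 -m creep '[{"hand":1,"dx":0.02,"dy":0.04},{"hand":1,"dx":0.02,"dy":0.04},{"hand":1,"dx":0.02,"dy":0.04},{"hand":1,"dx":0.02,"dy":0.03},{"hand":1}]'
python3 - <<'E'
from h import *
np.set_printoptions(precision=4,suppress=True)
n="wrist"; C=cam(n); im,d=arm.get_image(n); cv2.imwrite("pics/w1.png",im); P=cloud(C,d); np.save("w1.npy",P)
print(C[3],arm.get_state()["ee_rot"])
for k,z in dict(sleeve_center=.011,bracket_web=.037,bracket_foot=-.003,stud_top=.045,sleeve=-.003).items():
  for r in arm.mark_of(k,n)[:2]:
    u,v=r["uv"]; print(k,round(r["p"],2),np.round(r["uv"],1),world(C,u,v,z),P[int(v),int(u)] if 0<=int(v)<420 and 0<=int(u)<560 else "")
E
```

```text
[[ 0.3265 -0.9117 -0.2493  0.2674]
 [-0.9452 -0.3149 -0.0864 -0.5684]
 [ 0.0002  0.2639 -0.9646  0.3739]
 [ 0.      0.      0.      1.    ]] [[ 0.9452  0.3266  0.    ]
 [ 0.3266 -0.9452 -0.    ]
 [ 0.      0.     -1.    ]]schema error: expected keys hand, dx, dy, dz, spin
schema error: expected keys hand, dx, dy, dz, spin
```

View pics/w1.png

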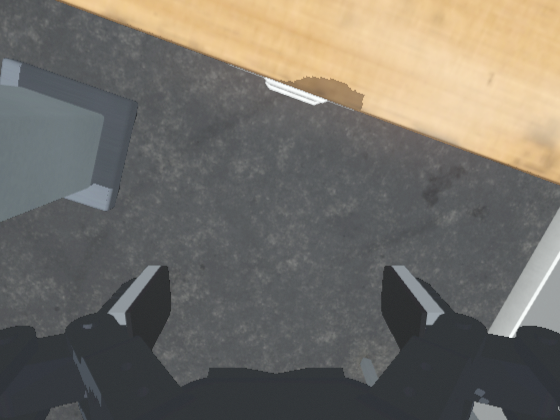

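The picture only shows the start view (desk edge and fingers), because both moves were refused. Every row needs all five keys.

```bash
python3 -m creep '[{"hand":1,"dx":0.01,"dy":0.04,"dz":0,"spin":-4},{"hand":1,"dx":0.02,"dy":0.04,"dz":0,"spin":-4},{"hand":1,"dx":0.02,"dy":0.04,"dz":0,"spin":-4},{"hand":1,"dx":0.02,"dy":0.04,"dz":0,"spin":-4},{"hand":1,"dx":0.02,"dy":0.04,"dz":0,"spin":-4}]'
python3 -m creep '[{"hand":1,"dx":0.02,"dy":0.04,"dz":0,"spin":0},{"hand":1,"dx":0.02,"dy":0.04,"dz":0,"spin":0},{"hand":1,"dx":0.02,"dy":0.04,"dz":0,"spin":0},{"hand":1,"dx":0.02,"dy":0.03,"dz":0,"spin":0},{"hand":1,"dx":0,"dy":0,"dz":0,"spin":0}]'
cat > look.py <<'E'
import sys
from h import *
np.set_printoptions(precision=4,suppress=True)
n="wrist"; C=cam(n); im,d=arm.get_image(n); cv2.imwrite(f"pics/{sys.argv[1]}.png",im); P=cloud(C,d); np.save(sys.argv[1]+".npy",P)
s=arm.get_state(); print("t",s["t"],"ee",s["ee_pos"],s["ee_rot"][:2] if 0 else np.array(s["ee_rot"])[:,1])
Z=dict(sleeve_center=.011,bracket_web=.037,bracket_foot=-.003,stud_top=.045,jig_corner=.006)
for k in sys.argv[2:]:
  for r in arm.mark_of(k,n)[:2]:
    u,v=r["uv"]; print(k,round(r["p"],2),np.round(r["uv"],1),world(C,u,v,Z[k]),P[int(v),int(u)] if 0<=int(v)<420 and 0<=int(u)<560 else "")
E
python3 look.py w2 sleeve_center bracket_web bracket_foot stud_top
```

```text
t: 1.92
ee_pos: [0.2947, -0.3894, 0.2565]
ee_rot: [[1.0, -0.019, 0.0], [-0.019, -1.0, -0.0], [0.0, 0.0, -1.0]]
ft_force: [0.7, -1.1, 0.2]
grip_width: 1.0
grip_force: 0.0
t: 2.55
ee_pos: [0.375, -0.2392, 0.2565]
ee_rot: [[1.0, -0.012, 0.001], [-0.012, -1.0, -0.0], [0.001, 0.0, -1.0]]
ft_force: [-0.4, -0.1, -0.0]
grip_width: 1.002
grip_force: 0.0
t 2.6 ee [ 0.3744 -0.2402  0.2565] [-0.014  -0.9999  0.0006]
sleeve_center 0.6 [220.2 137.3] [ 0.4205 -0.1835  0.011 ] [ 0.42   -0.1811 -0.0032]
sleeve_center 0.3 [361.7 106.8] [ 0.4482 -0.3246  0.011 ] [ 0.449  -0.3236  0.0118]
bracket_web 0.75 [375.8  84.2] [ 0.4671 -0.3302  0.037 ] [ 0.4659 -0.3245  0.0555]
bracket_foot 0.94 [361.3 108.6] [ 0.4467 -0.3275 -0.003 ] [ 0.4471 -0.3241  0.0102]
```

View pics/w2.png

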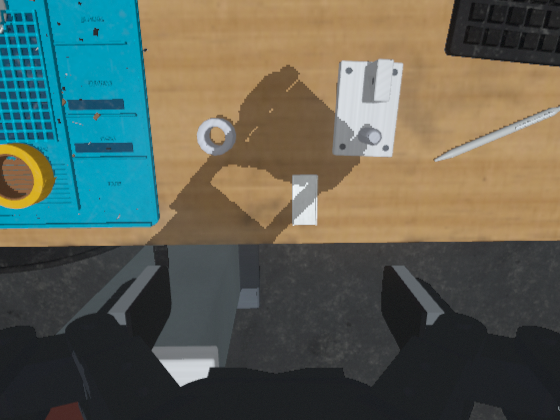

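The sleeve is at about (217,136), the bracket foot spans (334–402, 60–157), and the stud is at (371,135). I'll fit these from the depth data.

```bash
cat > fit.py <<'E'
import sys
from h import *
np.set_printoptions(precision=4,suppress=True)
def sel(P,c,r,z0,z1):
    Q=P.reshape(-1,3); return Q[(np.hypot(Q[:,0]-c[0],Q[:,1]-c[1])<r)&(Q[:,2]>z0)&(Q[:,2]<z1)]
def rect(Q):
    (c,s,a)=cv2.minAreaRect((Q[:,:2]*1000).astype(np.float32)); return np.array(c)/1000,np.array(s),a,len(Q),np.median(Q[:,2])
def circ(Q): c,r=cv2.minEnclosingCircle((Q[:,:2]*1000).astype(np.float32)); return np.array(c)/1000,r,len(Q),np.median(Q[:,2])
E
python3 - <<'E'
from fit import *
P=np.load("w2.npy")
print("sleeve",circ(sel(P,(.42,-.183),.03,.018,.035)))
print("foot",rect(sel(P,(.44,-.327),.07,.005,.016)))
print("webtop",rect(sel(P,(.465,-.328),.035,.05,.07)))
print("stud",circ(sel(P,(.418,-.325),.018,.038,.055)))
Q=sel(P,(.44,-.327),.12,-.01,.004);print("desk",np.median(Q[:,2]))
E
```

```text
sleeve (array([ 0.4215, -0.1801]), 17.9404239654541, 774, np.float64(0.024905750030794843))
foot (array([ 0.4447, -0.3301]), array([60.2847, 90.1384]), 87.4215316772461, 4361, np.float64(0.011140082440854848))
webtop (array([ 0.4688, -0.3312]), array([14.8306, 33.8506]), 87.23229217529297, 749, np.float64(0.05601189997933592))
stud (array([ 0.4208, -0.3288]), 8.08182144165039, 243, np.float64(0.04389695859987891))
desk -0.002826452956935621
```

```bash
python3 -m creep '[{"hand":1,"dx":0.024,"dy":0.03,"dz":-0.02,"spin":-2},{"hand":1,"dx":0.023,"dy":0.03,"dz":-0.03,"spin":0},{"hand":1,"dx":0,"dy":0,"dz":-0.04,"spin":0},{"hand":1,"dx":0,"dy":0,"dz":-0.03,"spin":0},{"hand":1,"dx":0,"dy":0,"dz":0,"spin":0}]'
python3 look.py w3 sleeve_center
python3 - <<'E'
from fit import *
P=np.load("w3.npy")
print("sleeve",circ(sel(P,(.42,-.183),.03,.018,.035)))
E
```

```text
t: 3.42
ee_pos: [0.4192, -0.1803, 0.1335]
ee_rot: [[0.999, -0.052, -0.005], [-0.052, -0.999, 0.003], [-0.006, -0.003, -1.0]]
ft_force: [0.5, 0.4, 0.0]
grip_width: 0.996
grip_force: 0.0
t 3.475 ee [ 0.4204 -0.1811  0.1357] [-0.0525 -0.9986 -0.001 ]
sleeve_center 0.97 [276.1 208.7] [ 0.4215 -0.1798  0.011 ] [ 0.4182 -0.1796 -0.0032]
sleeve (array([ 0.422 , -0.1798]), 17.942340850830078, 1591, np.float64(0.024741180755170372))
```

```bash
python3 -m creep '[{"hand":1,"dx":0.001,"dy":0.001,"dz":-0.04,"spin":0},{"hand":1,"dx":0,"dy":0,"dz":-0.035,"spin":0},{"hand":1,"dx":0,"dy":0,"dz":-0.02,"spin":0},{"hand":1,"dx":0,"dy":0,"dz":-0.014,"spin":0},{"hand":1,"dx":0,"dy":0,"dz":0,"spin":0}]'
python3 -m creep '[{"hand":0.3,"dx":0,"dy":0,"dz":0,"spin":0},{"hand":0.2,"dx":0,"dy":0,"dz":0,"spin":0},{"hand":0.1,"dx":0,"dy":0,"dz":0,"spin":0},{"hand":0.1,"dx":0,"dy":0,"dz":0,"spin":0},{"hand":0.1,"dx":0,"dy":0,"dz":0,"spin":0}]' 40
```

```text
t: 4.15
ee_pos: [0.4225, -0.1801, 0.0277]
ee_rot: [[0.999, -0.052, 0.0], [-0.052, -0.999, -0.0], [0.0, 0.0, -1.0]]
ft_force: [0.1, -0.3, -0.3]
grip_width: 1.002
grip_force: 0.0
t: 4.78
ee_pos: [0.4229, -0.1801, 0.0284]
ee_rot: [[0.999, -0.051, 0.001], [-0.051, -0.999, -0.001], [0.001, 0.001, -1.0]]
ft_force: [-2.0, 0.3, 5.9]
grip_width: 0.413
grip_force: 39.8
```

```bash
python3 -m creep '[{"hand":0.1,"dx":0,"dy":0,"dz":0.02,"spin":0},{"hand":0.1,"dx":0,"dy":0,"dz":0.04,"spin":0},{"hand":0.1,"dx":0,"dy":0,"dz":0.04,"spin":0},{"hand":0.1,"dx":0,"dy":-0.03,"dz":0,"spin":0},{"hand":0.1,"dx":0,"dy":-0.03,"dz":0,"spin":0}]'
python3 -m creep '[{"hand":0.1,"dx":0,"dy":-0.03,"dz":0,"spin":0},{"hand":0.1,"dx":0,"dy":-0.03,"dz":0,"spin":0},{"hand":0.1,"dx":0,"dy":-0.02,"dz":0,"spin":0},{"hand":0.1,"dx":-0.002,"dy":-0.008,"dz":0,"spin":0},{"hand":0.1,"dx":0,"dy":0,"dz":0,"spin":0}]'
python3 look.py w4
python3 - <<'E'
from fit import *
P=np.load("w4.npy"); s=arm.get_state(); e=s["ee_pos"]
for r in (.022,.03):
  Q=sel(P,e,r,.1,.14); print(len(Q),circ(Q) if len(Q) else "")
print("web",rect(sel(P,(.4688,-.3312),.03,.05,.07)))
Q=sel(P,(.4447,-.33),.07,.005,.016); print(rect(Q))
Q=sel(P,(.421,-.329),.018,.035,.055);print(len(Q))
E
```

```text
t: 5.4
ee_pos: [0.4225, -0.2403, 0.128]
ee_rot: [[0.999, -0.05, 0.001], [-0.05, -0.999, -0.001], [0.001, 0.001, -1.0]]
ft_force: [-0.0, -0.3, -1.1]
grip_width: 0.41
grip_force: 40.2
t: 6.02
ee_pos: [0.42, -0.3275, 0.127]
ee_rot: [[0.999, -0.052, -0.0], [-0.052, -0.999, 0.001], [-0.0, -0.001, -1.0]]
ft_force: [-0.1, -0.1, -0.7]
grip_width: 0.416
grip_force: 40.2
t 6.075 ee [ 0.42   -0.3271  0.127 ] [-0.0511 -0.9987 -0.0008]
8455 (array([ 0.4201, -0.3271]), 21.974308013916016, 8455, np.float64(0.12293623278012016))
9980 (array([ 0.4266, -0.3274]), 29.24543571472168, 9980, np.float64(0.12299161728654963))
web (array([ 0.4689, -0.3312]), array([14.0052, 33.1792]), 87.77593994140625, 1686, np.float64(0.05597551718298992))
(array([ 0.4447, -0.3302]), array([60.1809, 89.7255]), 87.38016510009766, 9118, np.float64(0.011032713765159241))
469
```

View pics/w4.png

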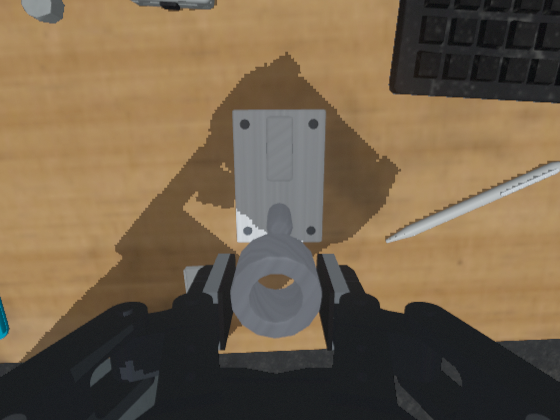

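Run:
```python
from fit import *
P=np.load("w4.npy"); Q=P[225:345,238:314].reshape(-1,3)
print(np.histogram(Q[:,2],bins=np.arange(.09,.14,.002)))
T=Q[(Q[:,2]>.120)&(Q[:,2]<.1275)]
print(rect(T),circ(T))
A=np.c_[T[:,:2],np.ones(len(T))]; print("tilt",np.linalg.lstsq(A,T[:,2],rcond=None)[0][:2])
```

```text
(array([   0,    0,    2,   64,  193,  179,  212,  213,  234,  224,  242,
        244,  287,  262,  292,  403, 2931,  603,    0,    0,    0,    0,
          0,    0,    0]), array([0.09 , 0.092, 0.094, 0.096, 0.098, 0.1  , 0.102, 0.104, 0.106,
       0.108, 0.11 , 0.112, 0.114, 0.116, 0.118, 0.12 , 0.122, 0.124,
       0.126, 0.128, 0.13 , 0.132, 0.134, 0.136, 0.138, 0.14 ]))
(array([ 0.4193, -0.3268]), array([29.2412, 35.3432]), 87.7315902709961, 3937, np.float64(0.12332931038297446)) (array([ 0.4193, -0.3268]), 18.025161743164062, 3937, np.float64(0.12332931038297446))
tilt [-0.0063  0.0012]
```

```bash
python3 -m creep '[{"hand":0.1,"dx":0.0015,"dy":-0.0022,"dz":0,"spin":0},{"hand":0.1,"dx":0,"dy":0,"dz":-0.02,"spin":0},{"hand":0.1,"dx":0,"dy":0,"dz":-0.02,"spin":0},{"hand":0.1,"dx":0,"dy":0,"dz":-0.005,"spin":0},{"hand":0.1,"dx":0,"dy":0,"dz":0,"spin":0}]'
python3 -m creep '[{"hand":0.1,"dx":0,"dy":0,"dz":-0.005,"spin":0},{"hand":0.1,"dx":0,"dy":0,"dz":-0.005,"spin":0},{"hand":0.1,"dx":0,"dy":0,"dz":-0.004,"spin":0},{"hand":0.1,"dx":0,"dy":0,"dz":0,"spin":0}]'
```

```text
t: 6.7
ee_pos: [0.4214, -0.3294, 0.0814]
ee_rot: [[0.999, -0.051, -0.001], [-0.051, -0.999, 0.001], [-0.001, -0.001, -1.0]]
ft_force: [0.2, -0.2, -0.3]
grip_width: 0.409
grip_force: 40.2
t: 7.2
ee_pos: [0.4214, -0.3297, 0.0679]
ee_rot: [[0.999, -0.051, -0.001], [-0.051, -0.999, 0.001], [-0.001, -0.001, -1.0]]
ft_force: [0.6, -0.2, -0.8]
grip_width: 0.41
grip_force: 40.2
```

```bash
python3 -m creep '[{"hand":0.1,"dx":0,"dy":0,"dz":-0.008,"spin":0},{"hand":0.1,"dx":0,"dy":0,"dz":-0.008,"spin":0},{"hand":0.1,"dx":0,"dy":0,"dz":-0.005,"spin":0},{"hand":0.1,"dx":0,"dy":0,"dz":-0.003,"spin":0},{"hand":0.1,"dx":0,"dy":0,"dz":0,"spin":0}]'
```

```text
t: 7.82
ee_pos: [0.4216, -0.3298, 0.044]
ee_rot: [[0.999, -0.051, -0.0], [-0.051, -0.999, 0.0], [-0.0, -0.0, -1.0]]
ft_force: [-0.5, -0.0, -1.0]
grip_width: 0.407
grip_force: 40.2
```

```bash
python3 -m creep '[{"hand":0.6,"dx":0,"dy":0,"dz":0,"spin":0},{"hand":0.6,"dx":0,"dy":0,"dz":0,"spin":0},{"hand":0.6,"dx":0,"dy":0,"dz":0,"spin":0},{"hand":0.6,"dx":0,"dy":0,"dz":0.01,"spin":0},{"hand":0.6,"dx":0,"dy":0,"dz":0.03,"spin":0}]'
python3 -m creep '[{"hand":0.6,"dx":0,"dy":0,"dz":0.04,"spin":0},{"hand":0.6,"dx":0.02,"dy":0,"dz":0.02,"spin":0},{"hand":0.6,"dx":0.017,"dy":-0.001,"dz":0,"spin":0},{"hand":0.6,"dx":0.01,"dy":0,"dz":0,"spin":0},{"hand":0.6,"dx":0,"dy":0,"dz":0,"spin":0}]'
python3 look.py w5
python3 - <<'E'
from fit import *
P=np.load("w5.npy")
print("sleeve",circ(sel(P,(.421,-.329),.024,.03,.0405)))
print("stud",circ(sel(P,(.421,-.329),.018,.0425,.055)))
print("web",rect(sel(P,(.4688,-.3312),.03,.05,.07)))
print("foot",rect(sel(P,(.4447,-.33),.07,.005,.016)))
E
```

```text
t: 8.45
ee_pos: [0.4207, -0.3289, 0.0835]
ee_rot: [[0.999, -0.051, -0.003], [-0.051, -0.999, 0.003], [-0.003, -0.003, -1.0]]
ft_force: [-0.2, -0.0, 0.1]
grip_width: 0.6
grip_force: 0.0
t: 9.07
ee_pos: [0.4685, -0.3301, 0.1425]
ee_rot: [[0.999, -0.05, -0.002], [-0.05, -0.999, 0.002], [-0.003, -0.002, -1.0]]
ft_force: [-0.1, -0.5, -0.0]
grip_width: 0.602
grip_force: 0.0
t 9.125 ee [ 0.4681 -0.3302  0.1425] [-0.0506 -0.9987 -0.0019]
sleeve (array([ 0.4207, -0.3291]), 18.215015411376953, 1647, np.float64(0.038602311317200044))
stud (array([ 0.4212, -0.3293]), 7.62554407119751, 278, np.float64(0.04462720027078794))
web (array([ 0.469 , -0.3312]), array([14.2376, 34.4276]), 87.6317367553711, 1260, np.float64(0.05592679288301136))
foot (array([ 0.4448, -0.3302]), array([60.1627, 90.5925]), 87.33672332763672, 5832, np.float64(0.010999307271352746))
```

View pics/w5.png

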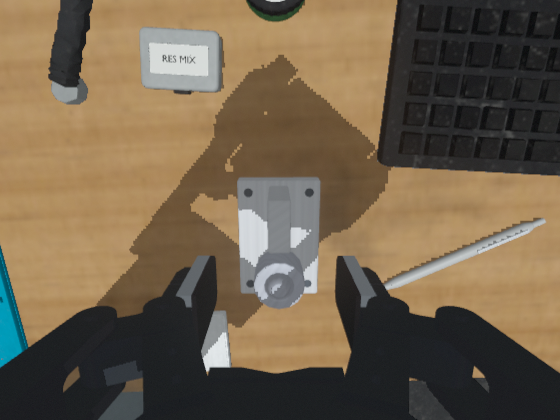

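Picture: the sleeve sits around the stud at (279,283), its top rim at z≈0.0386, so it is fully seated and released. The bracket hasn't moved. Next I'll grip the web.

```bash
python3 -m creep '[{"hand":0.6,"dx":0.001,"dy":-0.001,"dz":-0.035,"spin":0},{"hand":0.6,"dx":0,"dy":0,"dz":-0.035,"spin":0},{"hand":0.6,"dx":0,"dy":0,"dz":-0.02,"spin":0},{"hand":0.6,"dx":0,"dy":0,"dz":-0.008,"spin":0},{"hand":0.6,"dx":0,"dy":0,"dz":0,"spin":0}]'
python3 -m creep '[{"hand":0.3,"dx":0,"dy":0,"dz":0,"spin":0},{"hand":0.1,"dx":0,"dy":0,"dz":0,"spin":0},{"hand":0,"dx":0,"dy":0,"dz":0,"spin":0},{"hand":0,"dx":0,"dy":0,"dz":0,"spin":0},{"hand":0,"dx":0,"dy":0,"dz":0,"spin":0}]' 100
```

```text
t: 9.75
ee_pos: [0.4697, -0.332, 0.0463]
ee_rot: [[0.999, -0.051, -0.0], [-0.051, -0.999, 0.0], [-0.0, -0.0, -1.0]]
ft_force: [0.6, -0.3, -0.1]
grip_width: 0.601
grip_force: 0.0
t: 10.38
ee_pos: [0.4705, -0.3326, 0.0478]
ee_rot: [[0.999, -0.051, 0.002], [-0.051, -0.999, -0.002], [0.002, 0.002, -1.0]]
ft_force: [0.0, 0.1, 6.7]
grip_width: 0.149
grip_force: 98.2
```

```bash
python3 -m creep '[{"hand":0,"dx":0,"dy":0,"dz":0.01,"spin":0},{"hand":0,"dx":0,"dy":0,"dz":0.03,"spin":0},{"hand":0,"dx":0,"dy":0,"dz":0.04,"spin":0},{"hand":0,"dx":0,"dy":0.02,"dz":0.03,"spin":0},{"hand":0,"dx":-0.01,"dy":0.03,"dz":0.02,"spin":0}]'
python3 -m creep '[{"hand":0,"dx":-0.01,"dy":0.04,"dz":0,"spin":0},{"hand":0,"dx":-0.01,"dy":0.04,"dz":0,"spin":0},{"hand":0,"dx":-0.01,"dy":0.04,"dz":0,"spin":0},{"hand":0,"dx":0,"dy":0.04,"dz":0,"spin":0},{"hand":0,"dx":0,"dy":0.04,"dz":0,"spin":0}]'
python3 -m creep '[{"hand":0,"dx":0,"dy":0.04,"dz":0,"spin":0},{"hand":0,"dx":0,"dy":0.04,"dz":0,"spin":0},{"hand":0,"dx":0,"dy":0.04,"dz":0,"spin":0},{"hand":0,"dx":0,"dy":0.03,"dz":0,"spin":0},{"hand":0,"dx":0,"dy":0,"dz":0,"spin":0}]'
python3 look.py w6 jig_corner
```

```text
t: 11.0
ee_pos: [0.4598, -0.2818, 0.1777]
ee_rot: [[0.999, -0.052, 0.001], [-0.052, -0.999, -0.001], [0.001, 0.001, -1.0]]
ft_force: [0.6, 0.1, -3.3]
grip_width: 0.145
grip_force: 97.9
t: 11.62
ee_pos: [0.4286, -0.0804, 0.1754]
ee_rot: [[0.999, -0.052, -0.001], [-0.052, -0.999, 0.001], [-0.001, -0.001, -1.0]]
ft_force: [0.2, 0.4, -3.5]
grip_width: 0.148
grip_force: 97.9
t: 12.25
ee_pos: [0.4286, 0.0696, 0.1754]
ee_rot: [[0.999, -0.048, -0.002], [-0.048, -0.999, 0.0], [-0.002, -0.0, -1.0]]
ft_force: [-0.5, -0.4, -2.9]
grip_width: 0.146
grip_force: 98.3
t 12.3 ee [0.4288 0.0686 0.1755] [-0.049  -0.9988  0.0006]
jig_corner 0.93 [130.4 105.7] [0.5071 0.1795 0.006 ] [0.5076 0.1801 0.005 ]
```

View pics/w6.png

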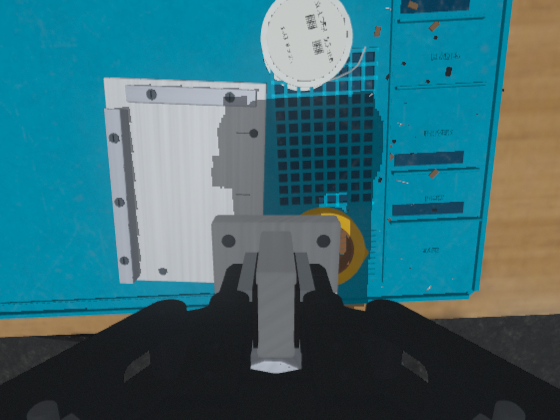

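The jig's fences show clearly: the long one at columns 108–133, the short one at rows 85–107, with the inner corner at about (130,106). The bracket is held level in front of it.

Run:
```python
from fit import *
P=np.load("w6.npy"); s=arm.get_state()
L=P[112:290,95:140].reshape(-1,3); L=L[(L[:,2]>.018)&(L[:,2]<.027)]
S=P[75:112,140:255].reshape(-1,3); S=S[(S[:,2]>.018)&(S[:,2]<.027)]
print("long",rect(L)); print("short",rect(S))
B=P[195:300,205:345].reshape(-1,3); B=B[(B[:,2]>.1)]
print(np.histogram(B[:,2],bins=np.arange(.1,.2,.004)))
F=P[205:265,205:345].reshape(-1,3); F=F[(F[:,2]>.125)&(F[:,2]<.15)]
print("foot",rect(F)); A=np.c_[F[:,:2],np.ones(len(F))]; print(np.linalg.lstsq(A,F[:,2],rcond=None)[0],F[:,0].max())
Q=P[140:210,140:200].reshape(-1,3); print("plate z",np.median(Q[:,2]))
```

```text
long (array([0.4334, 0.1936]), array([ 13.1676, 139.5241]), 85.25582122802734, 2896, np.float64(0.021991237737934544))
short (array([0.5108, 0.1238]), array([83.8219, 12.0357]), 85.22550201416016, 1973, np.float64(0.02215542691833522))
(array([   0,    0,    0,    0,    0,    0,  182,  283,  294, 4639,  124,
         98,   99,  151,  292,  351,  410,  426,  467,  494, 1209,  523,
        169,  379]), array([0.1  , 0.104, 0.108, 0.112, 0.116, 0.12 , 0.124, 0.128, 0.132,
       0.136, 0.14 , 0.144, 0.148, 0.152, 0.156, 0.16 , 0.164, 0.168,
       0.172, 0.176, 0.18 , 0.184, 0.188, 0.192, 0.196]))
foot (array([0.4376, 0.0697]), array([60.1442, 21.5731]), 87.07261657714844, 5110, np.float64(0.13839863806977395))
[-0.2011  0.0107  0.2256] 0.4494657855199684
plate z 0.006121880064524854
```

```bash
python3 -m creep '[{"hand":0,"dx":0.012,"dy":0.025,"dz":0,"spin":-1},{"hand":0,"dx":0.012,"dy":0.025,"dz":0,"spin":-0.8},{"hand":0,"dx":0.012,"dy":0.026,"dz":0,"spin":0},{"hand":0,"dx":0.012,"dy":0,"dz":-0.02,"spin":0},{"hand":0,"dx":0,"dy":0,"dz":-0.03,"spin":0}]'
python3 -m creep '[{"hand":0,"dx":0,"dy":0,"dz":-0.02,"spin":0},{"hand":0,"dx":0,"dy":0,"dz":0,"spin":0}]'
python3 look.py w7 jig_corner
python3 - <<'E'
from fit import *
P=np.load("w7.npy"); Q=P.reshape(-1,3)
e=arm.get_state()["ee_pos"]
F=sel(P,e,.06,e[2]-.040,e[2]-.034); print("foot",rect(F))
L=Q[(Q[:,2]>.019)&(Q[:,2]<.026)]
l=L[(L[:,1]>.18)&(L[:,0]<.49)&(L[:,1]<.21)]; s=L[(L[:,1]<.17)&(L[:,1]>.08)&(L[:,0]>.495)&(L[:,0]<.525)]
print(rect(l) if len(l) else 0, rect(s) if len(s) else 0)
E
```

```text
t: 12.98
ee_pos: [0.4795, 0.1433, 0.1269]
ee_rot: [[0.996, -0.084, 0.003], [-0.084, -0.997, -0.0], [0.003, -0.0, -1.0]]
ft_force: [0.3, 0.6, -4.1]
grip_width: 0.15
grip_force: 98.6
t: 13.22
ee_pos: [0.476, 0.1428, 0.1039]
ee_rot: [[0.996, -0.084, -0.005], [-0.084, -0.996, -0.001], [-0.005, 0.002, -1.0]]
ft_force: [0.7, 0.3, -4.5]
grip_width: 0.154
grip_force: 98.7
t 13.275 ee [0.4772 0.1431 0.1056] [-0.0839 -0.9965  0.0007]
jig_corner 0.77 [208.6 177.1] [0.5086 0.1818 0.006 ] [0.5086 0.1822 0.0057]
foot (array([0.4773, 0.1433]), array([59.4005, 36.2942]), 85.08586883544922, 3270, np.float64(0.06730226208526978))
(array([0.4589, 0.1916]), array([12.4871, 63.0663]), 85.22904205322266, 1861, np.float64(0.02203770486469006)) (array([0.5112, 0.1257]), array([89.4652, 11.8936]), 85.3163833618164, 3286, np.float64(0.022080299554545185))
```

View pics/w7.png

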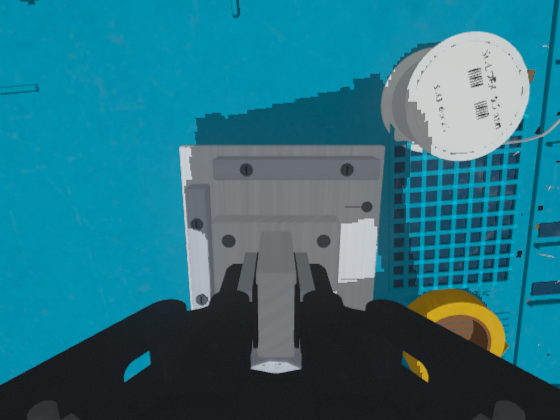

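The picture shows the bracket foot (215–340, row 215 on) square to the fences (row 158 and column 198), about 8 mm and 10 mm clear of them. Lowering now.

```bash
python3 -m creep '[{"hand":0,"dx":0,"dy":0,"dz":-0.02,"spin":0},{"hand":0,"dx":0,"dy":0,"dz":-0.015,"spin":0},{"hand":0,"dx":0,"dy":0,"dz":-0.008,"spin":0},{"hand":0,"dx":0,"dy":0,"dz":-0.001,"spin":0},{"hand":0,"dx":0,"dy":0,"dz":0,"spin":0}]'
python3 -m creep '[{"hand":0,"dx":0,"dy":0,"dz":-0.001,"spin":0},{"hand":0,"dx":0,"dy":0,"dz":0,"spin":0}]'
python3 -m creep '[{"hand":0,"dx":0,"dy":0,"dz":-0.001,"spin":0},{"hand":0,"dx":0,"dy":0,"dz":0,"spin":0}]'
```

```text
t: 13.95
ee_pos: [0.4781, 0.1442, 0.0628]
ee_rot: [[0.997, -0.082, 0.001], [-0.082, -0.997, 0.0], [0.001, -0.0, -1.0]]
ft_force: [0.9, 0.5, -4.2]
grip_width: 0.147
grip_force: 98.7
t: 14.2
ee_pos: [0.4779, 0.1442, 0.0617]
ee_rot: [[0.997, -0.082, 0.001], [-0.082, -0.997, 0.0], [0.001, -0.0, -1.0]]
ft_force: [-0.1, -0.1, -2.9]
grip_width: 0.149
grip_force: 98.7
t: 14.45
ee_pos: [0.4776, 0.1441, 0.0602]
ee_rot: [[0.997, -0.082, -0.0], [-0.082, -0.997, 0.0], [-0.0, -0.0, -1.0]]
ft_force: [-0.8, -0.1, -4.5]
grip_width: 0.148
grip_force: 98.7
```

```bash
python3 -m creep '[{"hand":0,"dx":0,"dy":0,"dz":-0.001,"spin":0},{"hand":0,"dx":0,"dy":0,"dz":0,"spin":0}]'
python3 -m creep '[{"hand":0,"dx":0,"dy":0,"dz":-0.001,"spin":0},{"hand":0,"dx":0,"dy":0,"dz":0,"spin":0}]'
python3 -m creep '[{"hand":0,"dx":0,"dy":0,"dz":-0.0005,"spin":0},{"hand":0,"dx":0,"dy":0,"dz":0,"spin":0}]'
```

```text
t: 14.7
ee_pos: [0.4776, 0.1441, 0.0592]
ee_rot: [[0.997, -0.082, -0.0], [-0.082, -0.997, -0.0], [-0.0, 0.0, -1.0]]
ft_force: [-1.0, 0.2, -3.1]
grip_width: 0.15
grip_force: 98.7
t: 14.95
ee_pos: [0.4776, 0.1441, 0.0582]
ee_rot: [[0.997, -0.082, -0.0], [-0.082, -0.997, -0.0], [-0.0, 0.0, -1.0]]
ft_force: [0.6, 0.3, -3.5]
grip_width: 0.147
grip_force: 98.7
t: 15.2
ee_pos: [0.4776, 0.1441, 0.0578]
ee_rot: [[0.997, -0.082, -0.0], [-0.082, -0.997, 0.0], [-0.0, -0.0, -1.0]]
ft_force: [0.2, -0.1, -3.8]
grip_width: 0.142
grip_force: 98.7
```

```bash
python3 -m creep '[{"hand":0,"dx":0,"dy":0,"dz":-0.0005,"spin":0},{"hand":0,"dx":0,"dy":0,"dz":0,"spin":0}]'
python3 -m creep '[{"hand":0,"dx":0,"dy":0,"dz":-0.0005,"spin":0},{"hand":0,"dx":0,"dy":0,"dz":0,"spin":0}]'
python3 -m creep '[{"hand":0,"dx":0,"dy":0,"dz":-0.0005,"spin":0},{"hand":0,"dx":0,"dy":0,"dz":0,"spin":0}]'
```

```text
t: 15.45
ee_pos: [0.4776, 0.1441, 0.0572]
ee_rot: [[0.997, -0.083, -0.0], [-0.083, -0.997, 0.0], [-0.0, -0.0, -1.0]]
ft_force: [-0.1, 0.4, -3.4]
grip_width: 0.149
grip_force: 98.7
t: 15.7
ee_pos: [0.4777, 0.1441, 0.0568]
ee_rot: [[0.997, -0.083, 0.0], [-0.083, -0.997, -0.0], [0.0, -0.0, -1.0]]
ft_force: [0.0, 1.2, -2.9]
grip_width: 0.149
grip_force: 98.8
t: 15.95
ee_pos: [0.4781, 0.1442, 0.0568]
ee_rot: [[0.997, -0.082, 0.001], [-0.082, -0.997, 0.0], [0.001, -0.0, -1.0]]
ft_force: [-1.2, 0.2, 0.1]
grip_width: 0.148
grip_force: 99.3
```

Contact with the plate. Now sliding it towards the long fence, then the short one.

```bash
python3 -m creep '[{"hand":0,"dx":0,"dy":0,"dz":-0.0005,"spin":0},{"hand":0,"dx":0.0002,"dy":0.003,"dz":0,"spin":0},{"hand":0,"dx":0.0002,"dy":0.002,"dz":0,"spin":0},{"hand":0,"dx":0.0002,"dy":0.002,"dz":0,"spin":0},{"hand":0,"dx":0,"dy":0,"dz":0,"spin":0}]'
python3 -m creep '[{"hand":0,"dx":0,"dy":0.001,"dz":0,"spin":0},{"hand":0,"dx":0,"dy":0,"dz":0,"spin":0}]'
python3 -m creep '[{"hand":0,"dx":0,"dy":0.001,"dz":0,"spin":0},{"hand":0,"dx":0,"dy":0,"dz":0,"spin":0}]'
```

```text
t: 16.58
ee_pos: [0.4794, 0.1513, 0.0568]
ee_rot: [[0.997, -0.082, 0.002], [-0.082, -0.997, 0.0], [0.002, -0.0, -1.0]]
ft_force: [0.4, -1.1, 5.6]
grip_width: 0.15
grip_force: 100.1
t: 16.82
ee_pos: [0.4795, 0.1522, 0.0568]
ee_rot: [[0.997, -0.082, 0.003], [-0.082, -0.997, -0.0], [0.003, -0.0, -1.0]]
ft_force: [0.6, -0.9, 5.4]
grip_width: 0.147
grip_force: 100.1
t: 17.08
ee_pos: [0.4794, 0.1532, 0.0568]
ee_rot: [[0.997, -0.082, 0.003], [-0.082, -0.997, -0.0], [0.003, -0.0, -1.0]]
ft_force: [0.1, -2.2, 4.4]
grip_width: 0.149
grip_force: 100.1
```

```bash
python3 -m creep '[{"hand":0,"dx":0,"dy":0.001,"dz":0,"spin":0},{"hand":0,"dx":0,"dy":0,"dz":0,"spin":0}]'
python3 -m creep '[{"hand":0,"dx":0.003,"dy":0,"dz":0,"spin":0},{"hand":0,"dx":0.002,"dy":0,"dz":0,"spin":0},{"hand":0,"dx":0,"dy":0,"dz":0,"spin":0}]'
python3 -m creep '[{"hand":0,"dx":0.001,"dy":0,"dz":0,"spin":0},{"hand":0,"dx":0,"dy":0,"dz":0,"spin":0}]'
```

```text
t: 17.32
ee_pos: [0.4794, 0.1534, 0.0569]
ee_rot: [[0.997, -0.082, 0.002], [-0.082, -0.997, -0.002], [0.002, 0.002, -1.0]]
ft_force: [-1.2, -6.2, 5.8]
grip_width: 0.146
grip_force: 100.3
t: 17.7
ee_pos: [0.4831, 0.1531, 0.0569]
ee_rot: [[0.997, -0.082, -0.002], [-0.082, -0.997, -0.003], [-0.002, 0.003, -1.0]]
ft_force: [-7.0, -7.6, 12.6]
grip_width: 0.15
grip_force: 101.3
t: 17.95
ee_pos: [0.4839, 0.153, 0.0569]
ee_rot: [[0.997, -0.082, -0.003], [-0.082, -0.997, -0.003], [-0.002, 0.003, -1.0]]
ft_force: [-8.2, -7.7, 13.4]
grip_width: 0.149
grip_force: 101.2
```

```bash
python3 -m creep '[{"hand":0,"dx":0.001,"dy":0,"dz":0,"spin":0},{"hand":0,"dx":0,"dy":0,"dz":0,"spin":0}]'
python3 -m creep '[{"hand":0,"dx":0.001,"dy":0,"dz":0,"spin":0},{"hand":0,"dx":0,"dy":0,"dz":0,"spin":0}]'
python3 -m creep '[{"hand":0,"dx":0.001,"dy":0,"dz":0,"spin":0},{"hand":0,"dx":0,"dy":0,"dz":0,"spin":0}]'
```

```text
t: 18.2
ee_pos: [0.4848, 0.153, 0.0569]
ee_rot: [[0.997, -0.082, -0.003], [-0.082, -0.997, -0.003], [-0.002, 0.004, -1.0]]
ft_force: [-6.8, -6.7, 13.4]
grip_width: 0.149
grip_force: 101.3
t: 18.45
ee_pos: [0.4858, 0.1529, 0.0569]
ee_rot: [[0.997, -0.082, -0.003], [-0.082, -0.997, -0.003], [-0.002, 0.004, -1.0]]
ft_force: [-6.8, -8.3, 13.7]
grip_width: 0.149
grip_force: 101.3
t: 18.7
ee_pos: [0.4868, 0.1528, 0.0569]
ee_rot: [[0.997, -0.082, -0.003], [-0.082, -0.997, -0.004], [-0.003, 0.004, -1.0]]
ft_force: [-8.0, -7.9, 13.0]
grip_width: 0.147
grip_force: 101.3
```

```bash
python3 -m creep '[{"hand":0,"dx":0.001,"dy":0,"dz":0,"spin":0},{"hand":0,"dx":0,"dy":0,"dz":0,"spin":0}]'
python3 -m creep '[{"hand":0,"dx":0.001,"dy":0,"dz":0,"spin":0},{"hand":0,"dx":0,"dy":0,"dz":0,"spin":0}]'
```

```text
t: 18.95
ee_pos: [0.4877, 0.1528, 0.0569]
ee_rot: [[0.997, -0.082, -0.003], [-0.082, -0.997, -0.004], [-0.003, 0.004, -1.0]]
ft_force: [-7.6, -8.9, 13.7]
grip_width: 0.151
grip_force: 101.4
t: 19.2
ee_pos: [0.4881, 0.1527, 0.0569]
ee_rot: [[0.997, -0.082, -0.005], [-0.082, -0.997, -0.004], [-0.005, 0.004, -1.0]]
ft_force: [-10.9, -8.9, 15.0]
grip_width: 0.151
grip_force: 101.8
```

```bash
python3 -m creep '[{"hand":0,"dx":0.001,"dy":0.001,"dz":0,"spin":0},{"hand":0,"dx":0,"dy":0,"dz":0,"spin":0}]'
python3 -m creep '[{"hand":0,"dx":0.001,"dy":0.001,"dz":-0.0005,"spin":0},{"hand":0,"dx":0,"dy":0,"dz":0,"spin":0},{"hand":0,"dx":0,"dy":0,"dz":0,"spin":0}]'
```

```text
t: 19.45
ee_pos: [0.4883, 0.1528, 0.057]
ee_rot: [[0.997, -0.081, -0.008], [-0.081, -0.997, -0.006], [-0.007, 0.007, -1.0]]
ft_force: [-15.3, -13.4, 20.8]
grip_width: 0.15
grip_force: 102.5
t: 19.82
ee_pos: [0.4884, 0.153, 0.057]
ee_rot: [[0.997, -0.081, -0.011], [-0.081, -0.997, -0.009], [-0.01, 0.01, -1.0]]
ft_force: [-21.0, -16.7, 27.8]
grip_width: 0.148
grip_force: 103.7
```

```bash
python3 look.py w8 jig_corner
python3 - <<'E'
from fit import *
from h import *
C=cam("wrist")
P=np.load("w8.npy"); Q=P.reshape(-1,3)
u=np.array([-.9966,.083]); v=np.array([-.083,-.9966]); c=np.array([.5096,.1812])
J=np.c_[(Q[:,:2]-c)@u,(Q[:,:2]-c)@v,Q[:,2]]
F=J[(J[:,0]>-.002)&(J[:,0]<.05)&(J[:,1]>-.002)&(J[:,1]<.07)&(J[:,2]>.0165)&(J[:,2]<.0235)]
print("foot range",F.min(0),F.max(0),np.median(F[:,2]),len(F))
F2=F[(F[:,0]>.003)&(F[:,1]>.004)]
print("slopes",np.linalg.lstsq(np.c_[F2[:,:2],np.ones(len(F2))],F2[:,2],rcond=None)[0])
for n in("scene","top"):
    im,d=arm.get_image(n); cv2.imwrite(f"pics/{n}9.png",im)
a=cv2.imread("pics/scene9.png")[210:390,110:330]; b=cv2.imread("pics/w8.png")
cv2.imwrite("pics/m9.png",np.vstack([np.hstack([cv2.resize(a,(400,300),interpolation=cv2.INTER_CUBIC),cv2.resize(b,(400,300))]),
 cv2.resize(cv2.imread("pics/top9.png")[110:310,110:430],(800,300))[:300]]))
E
```

```text
t 19.875 ee [0.4884 0.153  0.057 ] [-0.081  -0.9967  0.0096]
jig_corner 0.86 [215.7 213.8] [0.5097 0.181  0.006 ] [0.5102 0.1813 0.0061]
foot range [-0.002  -0.002   0.0165] [0.0372 0.0699 0.0235] 0.02028906813487885 5251
slopes [-0.0013  0.006   0.02  ]
```

View pics/m9.png

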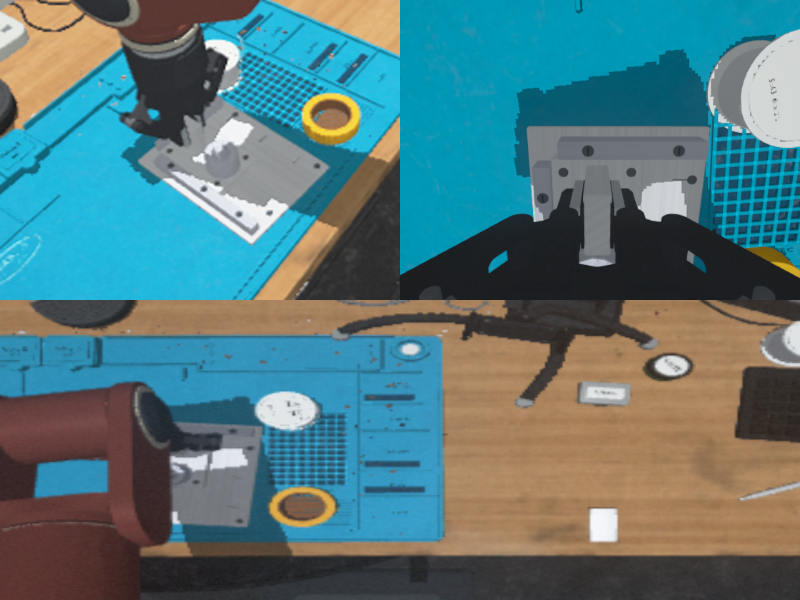

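The bracket is seated against both fences with the sleeve on the stud, and the bystanders are where they were. I'll add a little down-press, check that it's stable, and sign off.

```bash
python3 -m creep '[{"hand":0,"dx":0.0005,"dy":0.0005,"dz":-0.0012,"spin":0},{"hand":0,"dx":0,"dy":0,"dz":0,"spin":0},{"hand":0,"dx":0,"dy":0,"dz":0,"spin":0},{"hand":0,"dx":0,"dy":0,"dz":0,"spin":0},{"hand":0,"dx":0,"dy":0,"dz":0,"spin":0}]'
python3 look.py w9
python3 - <<'E'
from fit import *
P=np.load("w9.npy"); Q=P.reshape(-1,3)
u=np.array([-.9966,.083]); v=np.array([-.083,-.9966]); c=np.array([.5096,.1812])
J=np.c_[(Q[:,:2]-c)@u,(Q[:,:2]-c)@v,Q[:,2]]
F2=J[(J[:,0]>.003)&(J[:,0]<.05)&(J[:,1]>.004)&(J[:,1]<.07)&(J[:,2]>.0165)&(J[:,2]<.0235)]
print("slopes",np.linalg.lstsq(np.c_[F2[:,:2],np.ones(len(F2))],F2[:,2],rcond=None)[0],F2[:,1].max())
E
```

```text
t: 20.65
ee_pos: [0.4886, 0.153, 0.057]
ee_rot: [[0.997, -0.081, -0.013], [-0.081, -0.997, -0.01], [-0.012, 0.011, -1.0]]
ft_force: [-26.8, -20.3, 38.9]
grip_width: 0.147
grip_force: 105.4
t 20.7 ee [0.4886 0.153  0.057 ] [-0.0808 -0.9967  0.0111]
slopes [0.0021 0.0081 0.02  ] 0.05977418336010479
```

```bash
python3 -c "
from rig import arm
s=arm.get_state();print(s['t'],s['ft_force'],s['grip_force']);print(arm.sign_off())"
```

```text
20.7 [-27.287349   -20.26900946  38.59586489] 105.39279699325562
the job is handed in; nothing more can be done
None
```

The job is handed in at 20.7 s: the sleeve is down on the stud and the bracket is gripped and pressed into the jig corner (about 27 N on the short fence, 20 N on the long), but its foot measured about 0.5° off flat, rising away from the long fence.

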